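# Reset the slant guide on the calligraphy board

### The job

Set the slant guide to its new angle: turn the clamp knob loose by its red grip, swing the straightedge by its blue grip until its pointer stands at the red tab on the scale, then tighten the knob again properly tight by feel (about 12.5 N on the red grip, never overtightened) and let go. Do not drag the straightedge while it is still clamped, and leave everything else on the desk where it is.

Things in the scene. Friction and masses are not known exactly. Their poses are not given: they have to be found in the camera images.
- pivot (a point): Centre of the round foot on which the straightedge swings, at the top face of the fixed wooden drawing board (400 x 350, 15 thick, lying on the table). The knob turns about the same vertical axis. Axes: the board's; the straightedge points to this frame's -y when its joint reads 0.
- straightedge (a joint): Swing angle of the aluminium straightedge (200 long, 34 wide, 6 thick, its top 26 above the table) about the vertical axis through pivot, rad, counter-clockwise from above positive, travel -0.7 to 0.7. Unclamped it swings with about 1 to 2 N at the blue grip and stays where it is left; clamped, it slips only when forced.
- blue_grip (a point): Centre of the upright blue grip post on the straightedge: 20 diameter, 46 tall (30 to 76 above the table), 165 from the pivot axis. This is the handle for swinging the straightedge.
- pointer (a point): Tip of the black pointer at the free end of the straightedge, 205 from the pivot axis, on its centre line, 24 above the table.
- tab_tip (a point): Inner tip of the red index tab fixed on the aluminium angle scale: the angle mark. It lies 205 from the pivot axis at the same height as the pointer, so the two tips coincide when the straightedge is at the mark. The tab is no stop: nothing is felt there.
- clamp (a joint): Angle of the black clamp knob (60 diameter) about the vertical axis through pivot, rad, 0 at the start; counter-clockwise from above is positive and loosens; travel -1.6 to 1.8. At the start it is 0.1 to 0.75 rad past the bite, differing each time and not to be seen: it must be felt. Swinging the red grip 1.35 rad counter-clockwise from the start always frees it. It stays where it is left and does not drag the straightedge.
- knob_top (a point): Centre of the top of the crank hub on the clamp knob, on the knob's axis, 93 above the table. The knob keeps its height; under it a sprung brass washer lifts off the straightedge's hub when loose.
- red_grip (a point): Centre of the upright red grip, a sleeve free to spin on its pin: 18 diameter, 42 tall (94 to 136 above the table), 62 from the knob axis, on a crank arm 10 thick below it. The crank is sprung: it leads the knob by up to 0.3 rad under load. Free turning takes 6 to 8 N along the circle; past the bite it rises about 8 N per rad. Properly tight: about 12.5 N (12 to 13.5 is fine); 15 N is too much.
- washer: Brass pressure washer under the knob (82 diameter, 5 thick) that bears down on the straightedge's hub; its origin lies on the pivot axis near table level. The force with which it bears is the clamping force: about 35 N when properly tight, none when loose.
- ink_jar_mid (a point): Bystander: glass ink jar with black lid, 44 wide, 50 tall, standing on the drawing board (mm); point at its centre, half-way up.
- paperweight_mid (a point): Bystander: small round brass paperweight, 48 wide, 32 tall, standing on the drawing board (mm); point at its centre, half-way up.
- reed_pen_mid (a point): Bystander: reed pen, 190 long, 10 thick, lying on the table right of the board (mm); point at its centre, half-way up.
- water_bowl_mid (a point): Bystander: blue ceramic bowl, 100 wide, 40 tall (mm); point at its centre, half-way up.
- pen_pot_mid (a point): Bystander: terracotta pot of pens, 72 wide, 100 tall (pens to 210) (mm); point at its centre, half-way up.
- candle_mid (a point): Bystander: yellow pillar candle, 56 wide, 100 tall (mm); point at its centre, half-way up.
- red_book_mid (a point): Bystander: red book, 200 x 140 x 35, lying flat (mm); point at its centre, half-way up.

How it is judged:
By the outcome, as a careful person would: the job done as asked, in the order asked, and still so for the second after the job is handed in, with the robot touching nothing.
It also fails if it takes over 70 s, if anything falls off the work surface, if the arm or the gripper's body presses on something with over 40 N, if the wrist force passes 120 N, or if a joint passes its speed limit or range.

### The arm

A 6-joint arm with a two-finger parallel gripper is mounted at the origin on the work surface. World frame = base frame: x ahead of the robot, y to its left, z up, the work surface at z = 0. Lengths are in m, angles in rad, forces in N, time in s.
With the tool pointing down it reaches from about 0.3 to 0.75 m from the base axis. Payload 8.5 kg.
Tool frame: the origin (TCP) lies at the very end of the fingers, on their centre line; the grasp point (between the pads) lies 19 mm behind it; x points along the fingers, z is the direction in which the jaws open and shut, and the axes are right-handed (so a half turn about x gives the same grasp; the last joint's range is limited). The gripper opens to 88 mm and grips with 3 to 60 N. Pads are 18 mm wide; open, the fingers measure 123 mm over their backs; the gripper's body (75 mm by 187 mm) begins 45 mm behind the grasp point.
Start: joints at [-1.495, 0.381, 1.297, -0, 1.464, -0.215], TCP at [0.158, -0.527, 0.239] pointing down, gripper open.
Joint ranges: [-3.11, 3.11], [-0.89, 2.33], [0.22, 2.48], [-1.42, 4.56], [0.17, 2.85], [-2.88, 2.88]. Speed limits (rad/s): [2.39, 2.39, 3.14, 3.14, 3.14, 3.14].

### API

Orientations are given as a 3x3 rotation matrix whose columns are the frame's x, y, z axes.
In Python, from bench import bot, get_image gives the robot as it stands.
- The arm moves only by the tool apply_moves, never from a script. Its argument "targets" is a list of rows, each an object with "translation": the shift along the tool's x, y, z in m, a list of three; "turn": the turn, a rotation vector about the tool's x, y, z in degrees, a list of three. A call has 1 to 8 rows; each row is the pose to reach, as a shift and turn from the pose commanded when the call began, along the tool's axes at that moment; what a row does not reach only later rows make up. A row lasts 1/8 s, in which the tool goes at most 62.5 mm and 10.7 degrees, less where a joint would pass 70% of its speed; a pose out of reach is approached as far as the arm can. A call with a gripper value outside its range is refused whole. "fingers" is the opening, from 0 (shut) to 1 (fully open), set as the call begins (left out, the last holds). The fingers move at their own pace and stop on an object; "squeeze" is the grip in N (left out, the last holds). Time passes only in rows, so rows that repeat a pose let the fingers close. It gives the time, the measured TCP pose, the force and the opening at its end, in the units of the state.
- bot.get_state(): the state, without advancing time (a new reading comes with each control period).
- get_image(name): name is "scene" or "side" or "wrist"; returns a dict with "pixels" (420x560x3 uint8, blue, green, red), "camera_matrix" (3x3 intrinsics, pixels), "k1" (the pictures are not rectified: a ray, as slopes to the right and down, at radius r is drawn at 1 + k1 r^2 times it, then the intrinsics apply), "origin" and "attitude" of the camera in the world; the wrist camera has in their place "tool_from_camera" (4x4, takes a point from camera to tool coordinates, whose origin is the TCP and whose axes are the tool frame's). Camera axes: x right, y up, looking along -z (the intrinsics and any distortion apply to the point x, -y, -z); pixel columns grow to the right and rows downward; lengths in m; the calibration is good to about 2 mm. A picture is of the moment at which its call begins: read the wrist's pose just before it. There is no depth.
- bot.sign_off(): hands the job in, once; it reports no verdict.
The state is a dict: "t": time; "q": joint angles; "qd": joint speeds; "joint_efforts": joint torques, N m; "tool_pos": TCP position; "ee_rot": TCP orientation; "force": force on the tool from outside, world axes, zero at the start; "ft_torque": the same for the moment, N m; "gripper_width": opening from 0.0 (shut) to 1.0 (fully open).
Only numpy, scipy, OpenCV 4.12 (cv2) and the standard library are available. Lean on these libraries where they do the work, as an engineer would, in place of code of your own. Each camera call takes 0.05 s, during which the arm holds its last target.

## Working session

There is one attempt and no reset: what is moved stays moved. The work goes in short steps, Python scripts to look and compute and a tool call to move; the robot and the scene stay as the last step left them, time stands still between calls to the robot, and variables do not carry over. Pictures are saved under pics/ and viewed, and the job is handed in when it is done.

Besides the shell and the picture viewer there is one more tool, called after "Request:" as name(argument=value, ...), one argument or row to a line, values as JSON. apply_moves: Moves the arm, as the interface text tells. Its arguments: {"type":"object","properties":{"targets":{"type":"array"},"fingers":{"type":"number"},"squeeze":{"type":"number"}},"required":["targets"]}

```bash
ls; mkdir -p pics
python3 - <<'E'
from bench import bot,get_image
import cv2
print(bot.get_state())
for n in("scene","side","wrist"):
    im=get_image(n);cv2.imwrite(f"pics/{n}0.png",im["pixels"])
    print(n,{k:v for k,v in im.items() if k!="pixels"})
E
```

```text
pics
{'t': 0.0, 'q': array([-1.49530407e+00,  3.81195399e-01,  1.29827014e+00, -3.06998990e-05,
        1.46360384e+00, -2.15292451e-01]), 'qd': array([ 0.00076093,  0.00091145, -0.00047336, -0.0011507 ,  0.00056559,
        0.0009928 ]), 'joint_efforts': array([ 9.85228435e-04, -4.37922978e+01, -2.24557132e+01,  7.13433232e-02,
        3.53529013e-02, -1.28269667e-04]), 'tool_pos': array([ 0.15765918, -0.52661718,  0.23813493]), 'ee_rot': array([[-1.41812464e-04,  9.58018265e-01,  2.86707141e-01],
       [ 1.47022045e-03,  2.86707034e-01, -9.58017179e-01],
       [-9.99998909e-01,  2.85663925e-04, -1.44915667e-03]]), 'force': array([ 0.00721731, -0.30267589, -0.1821692 ]), 'ft_torque': array([-0.06670989,  0.02763299,  0.01584199]), 'gripper_width': 0.9978362497808412}
scene {'camera_matrix': array([[389.78741337,   0.        , 282.67393072],
       [  0.        , 389.78741337, 201.64370747],
       [  0.        ,   0.        ,   1.        ]]), 'k1': -0.023038017591267577, 'origin': array([1.45982891, 0.15201671, 0.72176994]), 'attitude': array([[-0.18434857, -0.55886976,  0.8085049
[... 391 characters left out ...]
661649,  0.15056961, -0.24942671],
       [-0.29111169,  0.52860274, -0.79739145],
       [ 0.01178472,  0.83540884,  0.54950267]])}
wrist {'camera_matrix': array([[311.31116524,   0.        , 280.47159063],
       [  0.        , 311.31116524, 211.34424476],
       [  0.        ,   0.        ,   1.        ]]), 'k1': -0.0515817263017843, 'tool_from_camera': array([[-9.33424854e-05,  2.67533801e-01, -9.63548471e-01,
        -1.46432284e-01],
       [-4.34429980e-05,  9.63548474e-01,  2.67533806e-01,
         6.87294613e-02],
       [ 9.99999995e-01,  6.68317046e-05, -7.83175389e-05,
         1.11993772e-03],
       [ 0.00000000e+00,  0.00000000e+00,  0.00000000e+00,
         1.00000000e+00]])}
```

View pics/scene0.png

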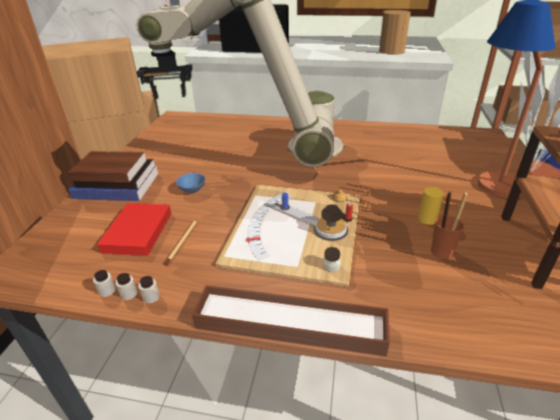

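View pics/side0.png

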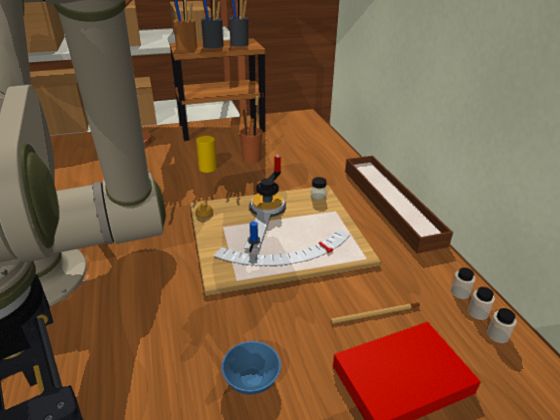

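View pics/wrist0.png

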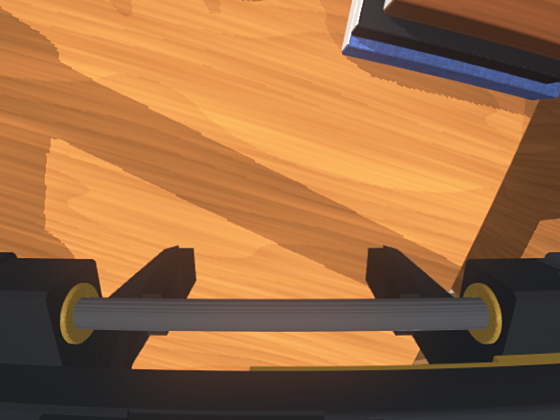

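The scene view shows the blue grip at about (285,200), the red grip at (349,212), the hub at (332,225) and the red tab at (253,240). In the side view they are at (254,232), (277,163), (267,200) and (326,246). Next I'll measure them.

```bash
cat > h.py <<'E'
import numpy as np,cv2
from bench import bot,get_image
def grab(n):
    s=bot.get_state();im=get_image(n)
    if n=="wrist":
        T=np.eye(4);T[:3,:3]=s["ee_rot"];T[:3,3]=s["tool_pos"];W=T@np.array(im["tool_from_camera"])
        im["origin"]=W[:3,3];im["attitude"]=W[:3,:3]
    return im
def ray(im,px):
    K=im["camera_matrix"]
    u=cv2.undistortPoints(np.array([[px]],float),K,np.array([im["k1"],0,0,0,0.]))[0,0]
    d=im["attitude"]@np.array([u[0],-u[1],-1]);return im["origin"],d/np.linalg.norm(d)
def plane(im,px,z):
    o,d=ray(im,px);return o+d*(z-o[2])/d[2]
def proj(im,P):
    c=im["attitude"].T@(np.array(P)-im["origin"]);x,y=c[0]/-c[2],-c[1]/-c[2]
    f=1+im["k1"]*(x*x+y*y);K=im["camera_matrix"];return np.array([K[0,0]*x*f+K[0,2],K[1,1]*y*f+K[1,2]])
def tri(rs):
    A=0;b=0
    for o,d in rs:
        M=np.eye(3)-np.outer(d,d);A=A+M;b=b+M@o
    p=np.linalg.solve(A,b);return p,[np.linalg.norm(np.cross(p-o,d)) for o,d in rs]
def mask(im,c):
    h=cv2.cvtColor(im["pixels"],cv2.COLOR_BGR2HSV);H,S,V=[h[...,i].astype(int) for i in range(3)]
    if c=="red": m=((H<6)|(H>174))&(S>170)&(V>70)
    if c=="blue": m=(H>108)&(H<130)&(S>140)&(V>50)
    return m.astype(np.uint8)
def blobs(im,c,amin=15):
    n,l,st,ce=cv2.connectedComponentsWithStats(mask(im,c))
    return [(st[i].tolist(),ce[i].round(1).tolist()) for i in range(1,n) if st[i][4]>=amin],l
E
python3 - <<'E'
from h import *
for n in("scene","side"):
    im=grab(n)
    for c in("red","blue"):
        print(n,c);[print("  ",b) for b in blobs(im,c)[0]]
    p=im["pixels"]
    r=(slice(170,290),slice(210,380)) if n=="scene" else (slice(145,295),slice(185,385))
    cv2.imwrite(f"pics/{n}z.png",cv2.resize(p[r],None,fx=4,fy=4,interpolation=cv2.INTER_CUBIC))
E
```

```text
scene red
   ([97, 203, 74, 53, 2688], [134.6, 229.3])
   ([346, 206, 6, 13, 65], [348.8, 212.3])
scene blue
   ([489, 0, 61, 51, 1240], [522.3, 26.8])
   ([541, 40, 14, 10, 42], [547.2, 45.3])
   ([548, 157, 12, 11, 41], [552.6, 161.4])
side red
   ([275, 156, 6, 16, 74], [277.0, 163.9])
   ([320, 242, 13, 10, 36], [326.3, 247.5])
   ([333, 322, 147, 98, 9527], [404.2, 374.7])
side blue
   ([232, 0, 3, 11, 18], [233.2, 5.2])
   ([205, 3, 4, 18, 30], [206.5, 12.5])
```

View pics/scenez.png

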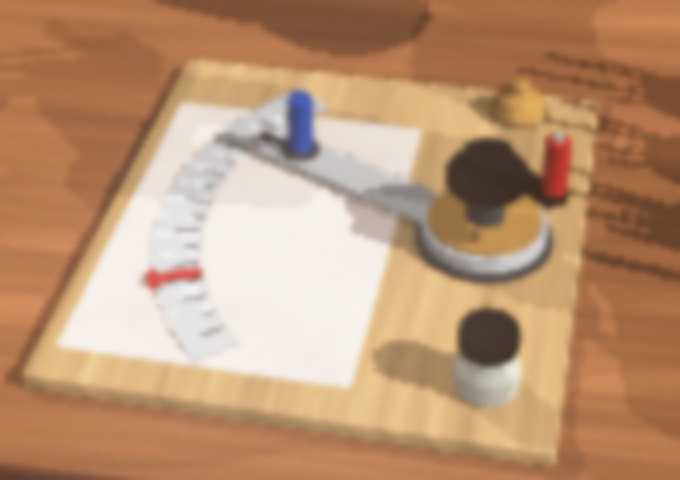

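View pics/sidez.png

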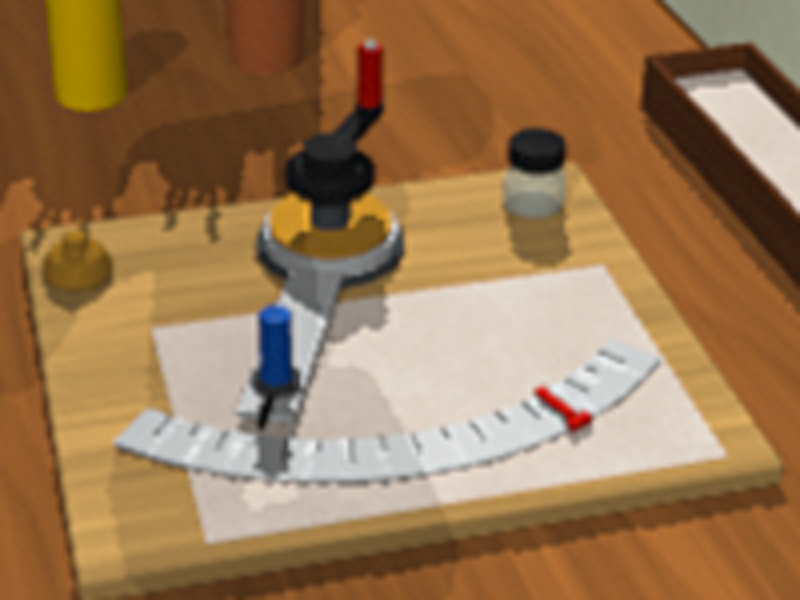

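Run:
```python
from h import *
from scipy.optimize import least_squares
S=grab("scene");D=grab("side")
pts={"blue":((285.1,200.6),(253.8,232),.053),"red":((348.8,212.3),(277,163.9),.115),
"tab":((260.5,238),(320,243),.024),"ptr":((265.5,204.2),(250.5,251.3),.024),"jar":((332,262),(319,187),.04)}
P={}
for k,(a,b,z) in pts.items():
    p,e=tri([ray(S,a),ray(D,b)]);P[k]=(plane(S,a,z)+plane(D,b,z))/2
    print(k,p.round(4),np.round(e,4),plane(S,a,z).round(4)[:2],plane(D,b,z).round(4)[:2])
f=lambda c:[np.linalg.norm(P[k][:2]-c)-r for k,r in(("blue",.165),("red",.062),("tab",.205),("ptr",.205))]
s=least_squares(f,[.5,-.1]);print("piv",s.x,s.fun)
# crank hub top z=.093
print(plane(D,(268,180),.093))
for k in("blue","ptr","tab","red"):
    v=P[k][:2]-s.x;print(k,np.degrees(np.arctan2(v[1],v[0])))
```

```text
blue [ 0.4942 -0.0363  0.0512] [0.0002 0.0002] [ 0.4965 -0.0358] [ 0.4937 -0.0389]
red [0.6091 0.1581 0.1131] [0.0014 0.0014] [0.6139 0.1573] [0.6079 0.1572]
tab [ 0.6438 -0.0803  0.0198] [0.0007 0.0007] [ 0.6478 -0.0786] [ 0.6418 -0.0861]
ptr [ 0.4798 -0.094   0.0318] [0.011 0.011] [ 0.4839 -0.1012] [ 0.4773 -0.0706]
jar [0.724  0.1283 0.0384] [0.0033 0.0033] [0.7295 0.1265] [0.7223 0.1306]
piv [0.56928746 0.10679196] [-0.00288417  0.00339693 -0.0013698   0.00710944]
[0.57187488 0.11778886 0.093     ]
blue -117.2396218031161
ptr -114.70768194686205
tab -68.23268832787787
red 50.52643882522338
```

Request:
apply_moves(
  targets=[
    {"translation":[-0.01,0.02,-0.018],"turn":[0,0,0]},
    {"translation":[-0.02,0.055,-0.048],"turn":[0,0,0]},
    {"translation":[-0.03,0.09,-0.079],"turn":[0,0,0]},
    {"translation":[-0.04,0.13,-0.114],"turn":[3,0,0]},
    {"translation":[-0.05,0.17,-0.149],"turn":[6,0,0]},
    {"translation":[-0.05,0.21,-0.184],"turn":[9,0,0]},
    {"translation":[-0.05,0.25,-0.219],"turn":[13,0,0]},
    {"translation":[-0.05,0.29,-0.254],"turn":[16.7,0,0]},
  ],
)

```text
t: 1.35
tool_pos: [0.3633, -0.1989, 0.2889]
ee_rot: [[0.0, 1.0, -0.003], [-0.0, -0.003, -1.0], [-1.0, 0.0, 0.0]]
force: [0.6, -0.6, -1.0]
gripper_width: 1.0
```

Request:
apply_moves(
  targets=[
    {"translation":[0,0.025,-0.04],"turn":[0,0,0]},
    {"translation":[0,0.05,-0.08],"turn":[0,0,0]},
    {"translation":[0.01,0.075,-0.12],"turn":[0,0,0]},
    {"translation":[0.02,0.1,-0.16],"turn":[0,0,0]},
    {"translation":[0.03,0.125,-0.2],"turn":[0,0,0]},
    {"translation":[0.03,0.137,-0.22],"turn":[0,0,0]},
    {"translation":[0.03,0.137,-0.22],"turn":[0,0,0]},
  ],
)

```text
t: 2.22
tool_pos: [0.5001, 0.0205, 0.2585]
ee_rot: [[-0.0, 1.0, 0.002], [0.0, 0.002, -1.0], [-1.0, -0.0, -0.0]]
force: [-1.1, 0.5, 0.7]
gripper_width: 1.002
```

Run:
```python
from h import *
im=grab("wrist");cv2.imwrite("pics/w1.png",im["pixels"]);print(bot.get_state()["tool_pos"])
np.save("w1.npy",dict(im),allow_pickle=True)
for c in("red","blue"):print(c,blobs(im,c)[0])
```

```text
[0.49972547 0.01960613 0.25862237]
red [([394, 42, 9, 15, 85], [397.8, 49.1]), ([369, 49, 26, 14, 127], [381.4, 55.4]), ([104, 67, 41, 27, 634], [125.5, 81.1])]
blue [([325, 190, 17, 16, 216], [332.9, 197.3])]
```

View pics/w1.png

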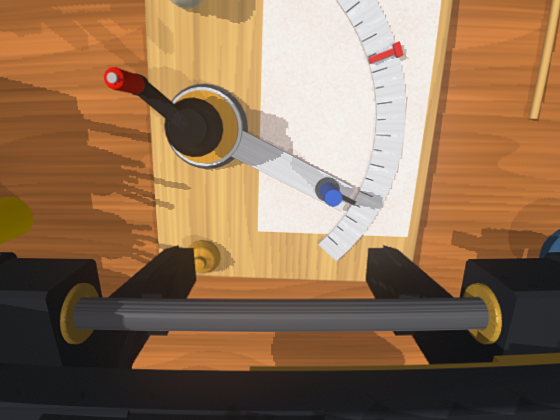

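Run:
```python
from h import *
p=cv2.imread("pics/w1.png")
cv2.imwrite("pics/w1a.png",cv2.resize(p[50:180,90:260],None,fx=4.6,fy=4.6,interpolation=cv2.INTER_CUBIC))
a=cv2.resize(p[165:225,300:400],None,fx=5,fy=5,interpolation=cv2.INTER_CUBIC)
b=cv2.resize(p[25:85,340:440],None,fx=5,fy=5,interpolation=cv2.INTER_CUBIC)
cv2.imwrite("pics/w1b.png",np.vstack([b,a]))
```

```text
(no output)
```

View pics/w1a.png

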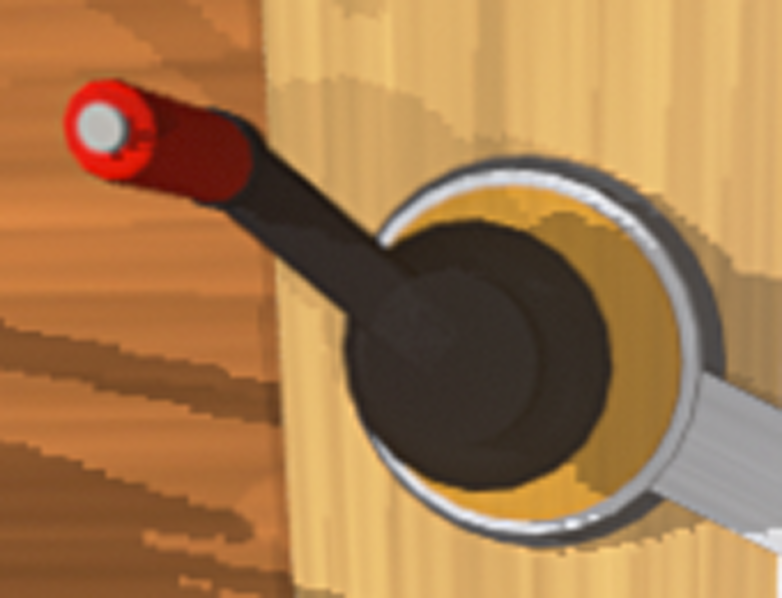

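View pics/w1b.png

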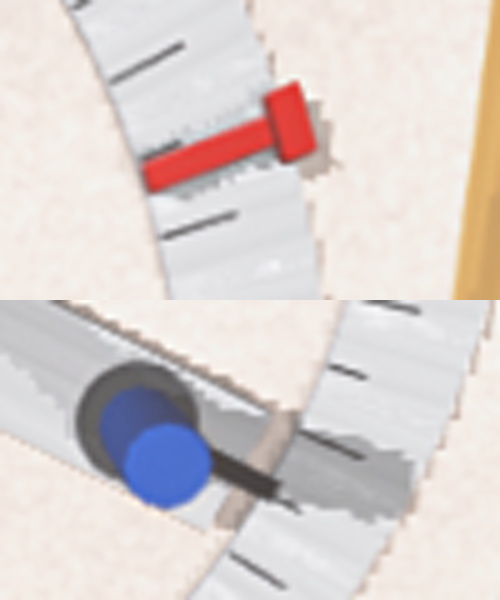

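Run:
```python
from h import *
from scipy.optimize import least_squares
im=np.load("w1.npy",allow_pickle=True).item()
P={k:plane(im,px,z)[:2] for k,px,z in(("hub",(186.7,127.8),.093),("red",(114.2,78.5),.136),("blue",(333.6,198),.076),("tab",(369.3,60.6),.024),("ptr",(355.4,203),.024),("pot?",(5,220),.1))}
for k in P:print(k,P[k].round(4))
f=lambda c:np.r_[[np.linalg.norm(P[k]-c)-r for k,r in(("blue",.165),("red",.062),("tab",.205),("ptr",.205))],P["hub"]-c]
s=least_squares(f,P["hub"]);c=s.x;print("piv",c.round(4),s.fun.round(4))
for k in("red","blue","ptr","tab"):
    v=P[k]-c;print(k,np.degrees(np.arctan2(v[1],v[0])).round(2))
S=grab("scene")
print("candle",plane(S,(431,193),.1),"pot",plane(S,(445,228),.1))
```

```text
hub [0.5669 0.111 ]
red [0.6073 0.1559]
blue [ 0.4929 -0.0383]
tab [ 0.6412 -0.0813]
ptr [ 0.4744 -0.0754]
pot? [0.4743 0.3147]
piv [0.5662 0.1096] [ 0.     -0.0001  0.      0.0015  0.0007  0.0014]
red 48.48
blue -116.38
ptr -116.4
tab -68.54
candle [0.46127039 0.38645013 0.1       ] pot [0.6234169  0.40148401 0.1       ]
```

The wrist view fits the given radii to within about 1.5 mm. It puts the pivot at (0.566,0.110), the red grip at 48.5°, the pointer at −116.4° and the tab at −68.5°. I'll move over the red grip and go down.

Request:
apply_moves(
  targets=[
    {"translation":[0,0.03,-0.04],"turn":[0,0,0]},
    {"translation":[0,0.06,-0.08],"turn":[0,0,0]},
    {"translation":[0,0.09,-0.115],"turn":[0,0,0]},
    {"translation":[0.02,0.1075,-0.136],"turn":[0,0,0]},
    {"translation":[0.06,0.1075,-0.136],"turn":[0,0,0]},
    {"translation":[0.1,0.1075,-0.136],"turn":[0,0,0]},
    {"translation":[0.135,0.1075,-0.136],"turn":[0,0,0]},
    {"translation":[0.156,0.1075,-0.136],"turn":[0,0,0]},
  ],
)

```text
t: 3.32
tool_pos: [0.6069, 0.1538, 0.1013]
ee_rot: [[-0.002, 1.0, -0.002], [-0.0, -0.002, -1.0], [-1.0, -0.002, 0.0]]
force: [0.5, 0.1, -0.2]
gripper_width: 0.997
```

Run:
```python
from h import *
s=bot.get_state();print(s["tool_pos"],s["force"])
im=grab("wrist");cv2.imwrite("pics/w2.png",im["pixels"])
im=grab("side");cv2.imwrite("pics/s2.png",cv2.resize(im["pixels"][80:260,150:390],None,fx=3,fy=3))
```

```text
[0.60687248 0.15378437 0.10127142] [ 0.51107084  0.05385687 -0.17940986]
```

View pics/w2.png

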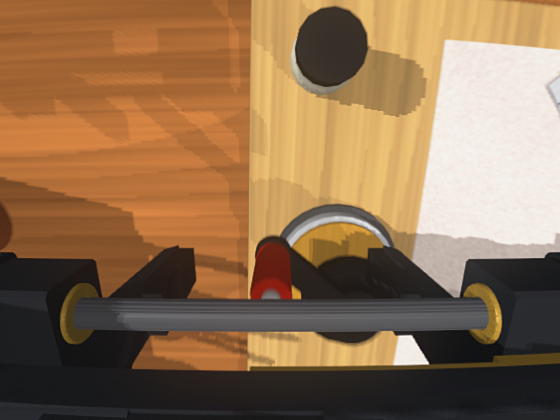

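View pics/s2.png

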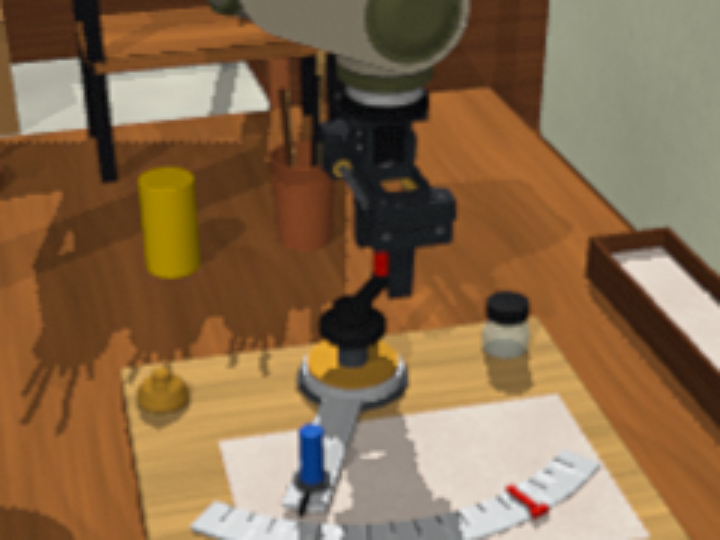

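The red grip stands between the fingers at column 270, close to the centre line at 280. Closing on it now.

Request:
apply_moves(
  targets=[
    {"translation":[0,0,0],"turn":[0,0,0]},
    {"translation":[0,0,0],"turn":[0,0,0]},
    {"translation":[0,0,0],"turn":[0,0,0]},
    {"translation":[0,0,0],"turn":[0,0,0]},
    {"translation":[0,0,0],"turn":[0,0,0]},
    {"translation":[0,0,0],"turn":[0,0,0]},
  ],
  fingers=0.05,
  squeeze=30,
)

```text
t: 4.18
tool_pos: [0.6074, 0.1555, 0.1028]
ee_rot: [[0.0, 1.0, -0.001], [0.0, -0.001, -1.0], [-1.0, 0.0, -0.0]]
force: [0.2, 0.9, -1.0]
gripper_width: 0.344
```

Run:
```python
from h import *
c=np.array([.5662,.1096]);R=.062
s=bot.get_state();print(s["tool_pos"],s["force"],s["ft_torque"],s["gripper_width"])
v=s["tool_pos"][:2]-c;print(np.linalg.norm(v),np.degrees(np.arctan2(v[1],v[0])))
p0=s["tool_pos"][:2]
for a in(52,57,64,72,80,88,96,104,112,120,128,130,132,134):
    q=c+R*np.array([np.cos(np.radians(a)),np.sin(np.radians(a))])-np.array([.6073,.1560]);print(a,"y %.4f z %.4f"%(q[0],-q[1]))
```

```text
[0.60742822 0.15545515 0.10277386] [ 0.23084972  0.91538846 -1.01996065] [ 0.00519863  0.00155579 -0.02667296] 0.3444288403677064
0.06166409881568167 48.041387100671464
52 y -0.0029 z -0.0025
57 y -0.0073 z -0.0056
64 y -0.0139 z -0.0093
72 y -0.0219 z -0.0126
80 y -0.0303 z -0.0147
88 y -0.0389 z -0.0156
96 y -0.0476 z -0.0153
104 y -0.0561 z -0.0138
112 y -0.0643 z -0.0111
120 y -0.0721 z -0.0073
128 y -0.0793 z -0.0025
130 y -0.0810 z -0.0011
132 y -0.0826 z 0.0003
134 y -0.0842 z 0.0018
```

Request:
apply_moves(
  targets=[
    {"translation":[0,0,0],"turn":[0,0,0]},
    {"translation":[0,0,0],"turn":[0,0,0]},
    {"translation":[0,0,0],"turn":[0,0,0]},
    {"translation":[0,0,0],"turn":[0,0,0]},
  ],
)

```text
t: 4.68
tool_pos: [0.6075, 0.1558, 0.1028]
ee_rot: [[0.0, 1.0, -0.0], [0.0, -0.0, -1.0], [-1.0, 0.0, -0.0]]
force: [1.4, 4.3, -0.6]
gripper_width: 0.192
```

Gripped: the width reads 0.192, about 17 mm. Now I'll swing it loose.

Request:
apply_moves(
  targets=[
    {"translation":[0,-0.0029,-0.0025],"turn":[0,0,0]},
    {"translation":[0,-0.0073,-0.0056],"turn":[0,0,0]},
    {"translation":[0,-0.0105,-0.0076],"turn":[0,0,0]},
    {"translation":[0,-0.0139,-0.0093],"turn":[0,0,0]},
    {"translation":[0,-0.0179,-0.0111],"turn":[0,0,0]},
    {"translation":[0,-0.0219,-0.0126],"turn":[0,0,0]},
    {"translation":[0,-0.0261,-0.0138],"turn":[0,0,0]},
    {"translation":[0,-0.0303,-0.0147],"turn":[0,0,0]},
  ],
)

```text
t: 5.68
tool_pos: [0.5788, 0.1707, 0.103]
ee_rot: [[0.005, 1.0, -0.001], [0.001, -0.001, -1.0], [-1.0, 0.005, -0.001]]
force: [9.2, 7.0, -5.0]
gripper_width: 0.194
```

Request:
apply_moves(
  targets=[
    {"translation":[0,-0.0043,-0.0015],"turn":[0,0,0]},
    {"translation":[0,-0.0086,-0.0024],"turn":[0,0,0]},
    {"translation":[0,-0.013,-0.0023],"turn":[0,0,0]},
    {"translation":[0,-0.0173,-0.0021],"turn":[0,0,0]},
    {"translation":[0,-0.0258,-0.0006],"turn":[0,0,0]},
    {"translation":[0,-0.034,0.0021],"turn":[0,0,0]},
    {"translation":[0,-0.0418,0.0059],"turn":[0,0,0]},
    {"translation":[0,-0.049,0.0107],"turn":[0,0,0]},
  ],
)

```text
t: 6.68
tool_pos: [0.5282, 0.1606, 0.1029]
ee_rot: [[0.002, 1.0, -0.0], [0.002, -0.0, -1.0], [-1.0, 0.002, -0.002]]
force: [4.2, 9.2, -1.9]
gripper_width: 0.191
```

Run:
```python
from h import *
s=bot.get_state();c=np.array([.5662,.1096]);v=s["tool_pos"][:2]-c;r=np.linalg.norm(v);u=v/r;t=np.array([-u[1],u[0]])
print(s["tool_pos"],s["force"],r,np.degrees(np.arctan2(v[1],v[0])),"Frad",s["force"][:2]@u,"Ftan",s["force"][:2]@t)
```

```text
[0.528224   0.16061607 0.10287168] [ 4.21674388  9.17282415 -1.89171133] 0.06359886917983078 126.6637380704413 Frad 4.840123018708745 Ftan -8.85973142985229
```

Request:
apply_moves(
  targets=[
    {"translation":[0,-0.002,0.001],"turn":[0,0,0]},
    {"translation":[0,-0.005,0.003],"turn":[0,0,0]},
    {"translation":[0,-0.005,0.003],"turn":[0,0,0]},
  ],
)

```text
t: 7.05
tool_pos: [0.5235, 0.157, 0.1028]
ee_rot: [[0.002, 1.0, -0.001], [0.001, -0.001, -1.0], [-1.0, 0.002, -0.001]]
force: [4.3, 6.7, -3.4]
gripper_width: 0.194
```

Run:
```python
from h import *
s=bot.get_state();c=np.array([.5662,.1096]);v=s["tool_pos"][:2]-c;r=np.linalg.norm(v);u=v/r;t=np.array([-u[1],u[0]])
print(s["tool_pos"],s["force"],r,np.degrees(np.arctan2(v[1],v[0])),"Frad",s["force"][:2]@u,"Ftan",s["force"][:2]@t)
im=grab("side");cv2.imwrite("pics/s3.png",cv2.resize(im["pixels"][80:260,150:390],None,fx=3,fy=3))
```

```text
[0.52345287 0.15700755 0.10283271] [ 4.25480521  6.71945398 -3.35891423] 0.06383410570524103 132.0408081916793 Frad 2.1410521114833685 Ftan -7.659655668869479
```

View pics/s3.png

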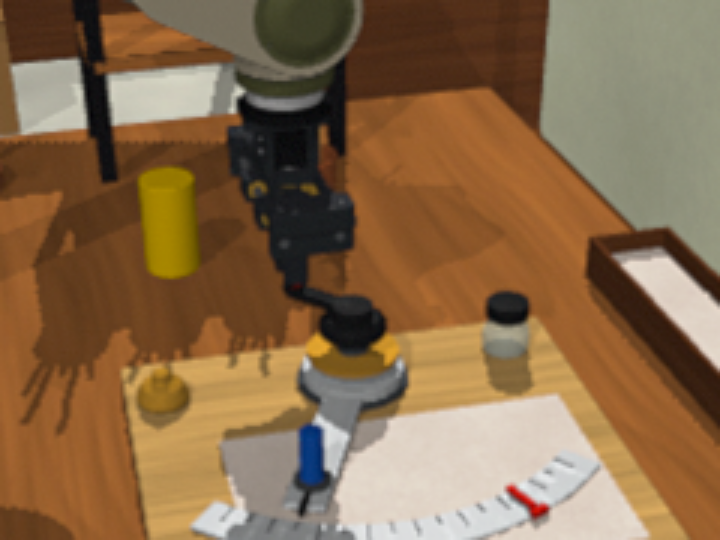

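The knob is freed: the grip has swung about 1.46 rad, the force has dropped to the free-turning level, and the washer has visibly lifted. I'll release and lift.

Request:
apply_moves(
  targets=[
    {"translation":[0,0,0],"turn":[0,0,0]},
    {"translation":[0,0,0],"turn":[0,0,0]},
    {"translation":[0,0,0],"turn":[0,0,0]},
    {"translation":[0,0,0],"turn":[0,0,0]},
    {"translation":[-0.02,0,0],"turn":[0,0,0]},
    {"translation":[-0.06,0,0],"turn":[0,0,0]},
    {"translation":[-0.06,-0.01,0.04],"turn":[0,0,0]},
    {"translation":[-0.06,-0.02,0.09],"turn":[0,0,0]},
  ],
  fingers=0.6,
)

```text
t: 8.1
tool_pos: [0.5027, 0.0658, 0.1631]
ee_rot: [[0.001, 1.0, 0.001], [-0.0, 0.001, -1.0], [-1.0, 0.001, 0.0]]
force: [0.6, -0.7, -0.1]
gripper_width: 0.597
```

Request:
apply_moves(
  targets=[
    {"translation":[0,-0.004,0.045],"turn":[0,0,0]},
    {"translation":[0,-0.008,0.085],"turn":[0,0,0]},
    {"translation":[0.02,-0.0095,0.103],"turn":[0,0,0]},
    {"translation":[0.05,-0.0095,0.103],"turn":[0,0,0]},
    {"translation":[0.09,-0.0095,0.103],"turn":[0,0,0]},
    {"translation":[0.115,-0.0095,0.103],"turn":[0,0,0]},
    {"translation":[0.121,-0.0095,0.103],"turn":[0,0,0]},
    {"translation":[0.121,-0.0095,0.103],"turn":[0,0,0]},
  ],
)

```text
t: 9.1
tool_pos: [0.4937, -0.0366, 0.0422]
ee_rot: [[0.0, 1.0, -0.001], [-0.0, -0.001, -1.0], [-1.0, 0.0, 0.0]]
force: [0.2, -0.9, 1.2]
gripper_width: 0.598
```

Run:
```python
from h import *
s=bot.get_state();print(s["tool_pos"],s["force"])
im=grab("wrist");cv2.imwrite("pics/w4.png",im["pixels"])
```

```text
[ 0.49372272 -0.03659924  0.04216177] [ 0.23619339 -0.87991783  1.23833749]
```

View pics/w4.png

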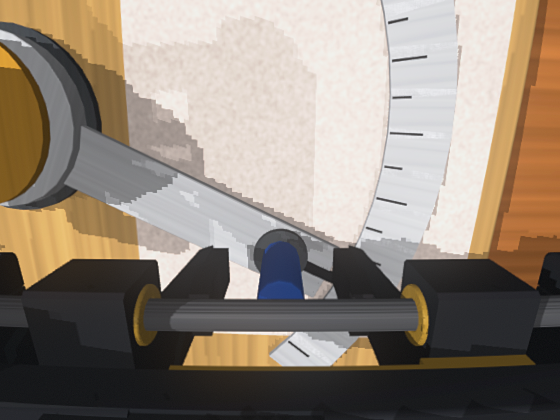

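Blue post centred between the fingers at column 281. Closing gently.

Request:
apply_moves(
  targets=[
    {"translation":[0,0,0],"turn":[0,0,0]},
    {"translation":[0,0,0],"turn":[0,0,0]},
    {"translation":[0,0,0],"turn":[0,0,0]},
    {"translation":[0,0,0],"turn":[0,0,0]},
    {"translation":[0,0,0],"turn":[0,0,0]},
    {"translation":[0,0,0],"turn":[0,0,0]},
  ],
  fingers=0.1,
  squeeze=12,
)

```text
t: 9.9
tool_pos: [0.4936, -0.0365, 0.0419]
ee_rot: [[0.0, 1.0, -0.001], [0.0, -0.001, -1.0], [-1.0, 0.0, -0.0]]
force: [-0.0, -0.1, 2.5]
gripper_width: 0.222
```

Run:
```python
from h import *
s=bot.get_state();print(s["tool_pos"],s["force"],s["gripper_width"])
c=np.array([.5662,.1096]);p0=c+.165*np.array([np.cos(np.radians(-116.4)),np.sin(np.radians(-116.4))])
for k in range(0,17):
    a=np.radians(-116.4+47.85*k/16);q=c+.165*np.array([np.cos(a),np.sin(a)])-p0;print(k,"y %.4f z %.4f"%(q[0],-q[1]))
```

```text
[ 0.49357275 -0.03646483  0.04188166] [-0.02957613 -0.14030483  2.53732305] 0.22228738135848333
0 y 0.0000 z -0.0000
1 y 0.0078 z 0.0036
2 y 0.0158 z 0.0068
3 y 0.0239 z 0.0096
4 y 0.0322 z 0.0120
5 y 0.0406 z 0.0139
6 y 0.0491 z 0.0154
7 y 0.0576 z 0.0165
8 y 0.0662 z 0.0171
9 y 0.0748 z 0.0172
10 y 0.0835 z 0.0169
11 y 0.0920 z 0.0161
12 y 0.1006 z 0.0150
13 y 0.1090 z 0.0133
14 y 0.1174 z 0.0112
15 y 0.1256 z 0.0087
16 y 0.1337 z 0.0058
```

Request:
apply_moves(
  targets=[
    {"translation":[0,0.0078,0.0036],"turn":[0,0,0]},
    {"translation":[0,0.0158,0.0068],"turn":[0,0,0]},
    {"translation":[0,0.0239,0.0096],"turn":[0,0,0]},
    {"translation":[0,0.0322,0.012],"turn":[0,0,0]},
    {"translation":[0,0.0406,0.0139],"turn":[0,0,0]},
    {"translation":[0,0.0491,0.0154],"turn":[0,0,0]},
    {"translation":[0,0.0576,0.0165],"turn":[0,0,0]},
    {"translation":[0,0.0662,0.0171],"turn":[0,0,0]},
  ],
)

```text
t: 10.9
tool_pos: [0.5602, -0.0537, 0.0417]
ee_rot: [[-0.0, 1.0, -0.001], [-0.0, -0.001, -1.0], [-1.0, -0.0, 0.0]]
force: [-1.4, 1.3, 3.5]
gripper_width: 0.221
```

Low force, so the straightedge is free. Continuing the swing.

Request:
apply_moves(
  targets=[
    {"translation":[0,0.0086,0.0001],"turn":[0,0,0]},
    {"translation":[0,0.0173,-0.0002],"turn":[0,0,0]},
    {"translation":[0,0.0258,-0.001],"turn":[0,0,0]},
    {"translation":[0,0.0344,-0.0021],"turn":[0,0,0]},
    {"translation":[0,0.0428,-0.0038],"turn":[0,0,0]},
    {"translation":[0,0.0512,-0.0059],"turn":[0,0,0]},
    {"translation":[0,0.0594,-0.0084],"turn":[0,0,0]},
    {"translation":[0,0.0675,-0.0113],"turn":[0,0,0]},
  ],
)

```text
t: 11.9
tool_pos: [0.6288, -0.0442, 0.0419]
ee_rot: [[0.003, 1.0, -0.001], [-0.003, -0.001, -1.0], [-1.0, 0.003, 0.003]]
force: [2.0, -10.8, -0.6]
gripper_width: 0.223
```

Run:
```python
from h import *
s=bot.get_state();print(s["tool_pos"],s["force"])
im=grab("wrist");cv2.imwrite("pics/w5.png",im["pixels"])
im=grab("side");cv2.imwrite("pics/s5.png",cv2.resize(im["pixels"][200:300,230:390],None,fx=4,fy=4))
```

```text
[ 0.62876314 -0.04417878  0.04190853] [  2.04908625 -10.75859165  -0.62580039]
```

View pics/w5.png

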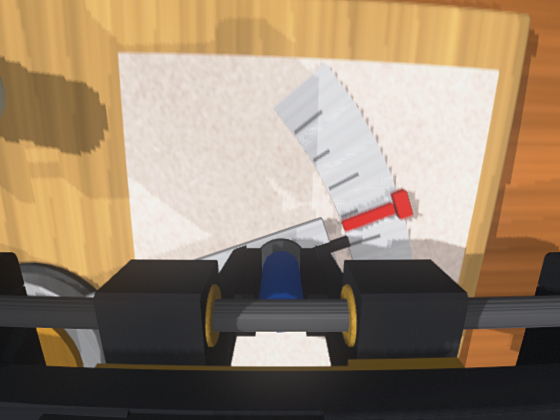

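View pics/s5.png

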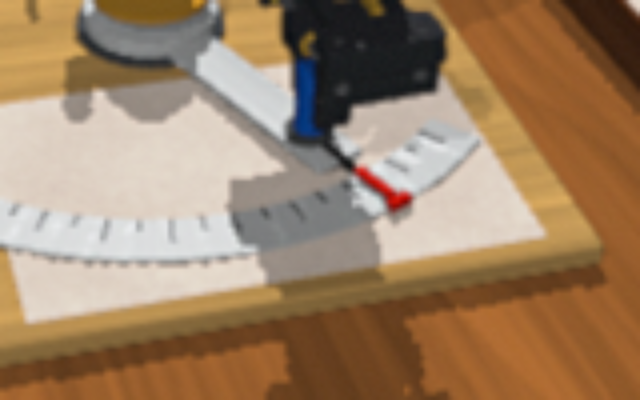

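```bash
cat > m.py <<'E'
from h import *
c=np.array([.5662,.1096])
def ang(im,px,z=.024):
    v=plane(im,px,z)[:2]-c;return np.degrees(np.arctan2(v[1],v[0])).round(2),np.linalg.norm(v).round(4)
E
python3 - <<'E'
from m import *
im=grab("wrist")
cv2.imwrite("pics/w5z.png",cv2.resize(im["pixels"][190:260,290:420],None,fx=6,fy=6,interpolation=cv2.INTER_CUBIC))
print(ang(im,(349,239)),ang(im,(342.5,226)))
E
```

```text
(np.float64(-70.0), np.float64(0.2057)) (np.float64(-67.58), np.float64(0.2047))
```

View pics/w5z.png

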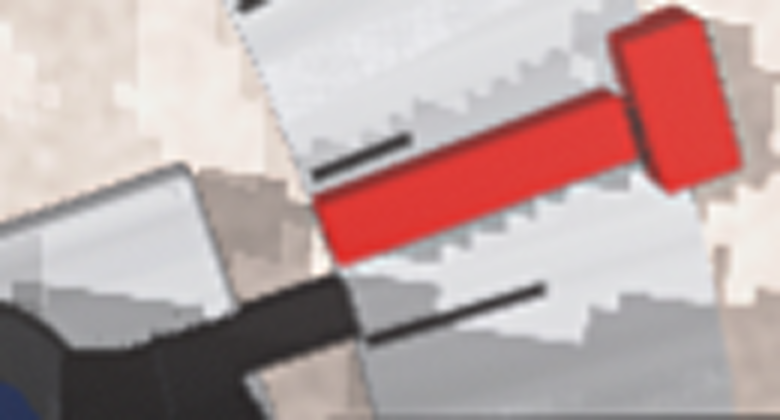

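The pointer tip is at about (348,241) and the tab tip at (344.6,229), so it is some 2.2° short, and there is also a radial pull toward −y. I'll nudge it tangentially and ease the radial strain.

Request:
apply_moves(
  targets=[
    {"translation":[0,0,0.001],"turn":[0,0,0]},
    {"translation":[0,0.002,0.001],"turn":[0,0,0]},
    {"translation":[0,0.004,0.0005],"turn":[0,0,0]},
    {"translation":[0,0.006,0],"turn":[0,0,0]},
    {"translation":[0,0.006,0],"turn":[0,0,0]},
  ],
)

```text
t: 12.68
tool_pos: [0.6337, -0.0425, 0.0418]
ee_rot: [[0.001, 1.0, -0.001], [-0.0, -0.001, -1.0], [-1.0, 0.001, 0.0]]
force: [2.0, -5.2, 1.0]
gripper_width: 0.219
```

Run:
```python
from m import *
s=bot.get_state();print(s["tool_pos"],s["force"])
im=grab("wrist")
cv2.imwrite("pics/w6z.png",cv2.resize(im["pixels"][190:260,250:380],None,fx=6,fy=6,interpolation=cv2.INTER_CUBIC))
```

```text
[ 0.63369568 -0.04250692  0.04181704] [ 2.04850656 -5.22150961  0.99575984]
```

View pics/w6z.png

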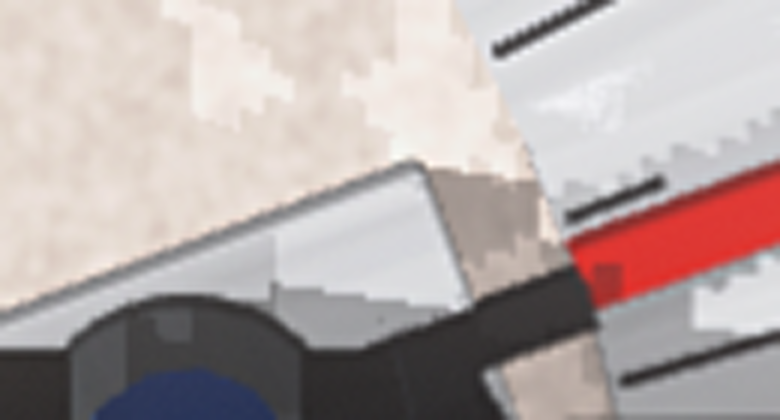

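The pointer end's mid is at (586,295) in the zoom and the tab end's at (580,275), about 0.6° to go.

Request:
apply_moves(
  targets=[
    {"translation":[0,0.0008,-0.0003],"turn":[0,0,0]},
    {"translation":[0,0.0017,-0.0003],"turn":[0,0,0]},
    {"translation":[0,0.0017,-0.0003],"turn":[0,0,0]},
  ],
)

```text
t: 13.1
tool_pos: [0.6351, -0.042, 0.0418]
ee_rot: [[0.0, 1.0, -0.001], [0.0, -0.001, -1.0], [-1.0, 0.0, -0.0]]
force: [2.1, -3.4, 2.3]
gripper_width: 0.225
```

Run:
```python
from m import *
s=bot.get_state();print(s["tool_pos"],s["force"])
im=grab("wrist")
cv2.imwrite("pics/w7z.png",cv2.resize(im["pixels"][215:255,320:380],None,fx=12,fy=12,interpolation=cv2.INTER_CUBIC))
```

```text
[ 0.63507965 -0.0420025   0.04180257] [ 2.07846806 -3.4380197   2.26467414]
```

View pics/w7z.png

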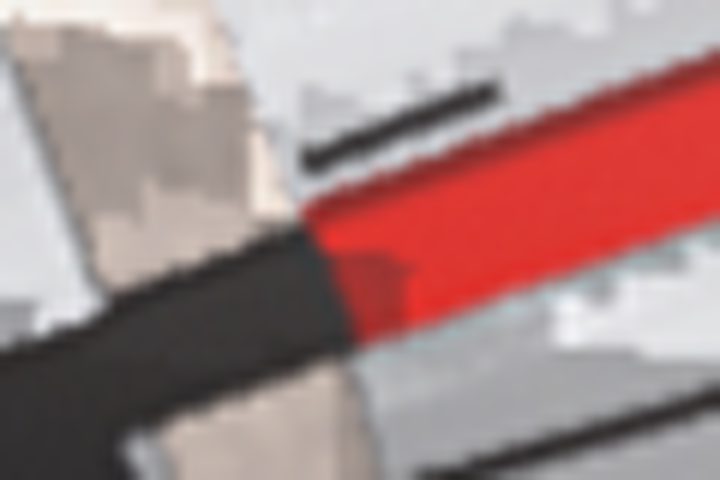

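Within about 0.15°. One last 0.4 mm, then I'll release and check.

Request:
apply_moves(
  targets=[
    {"translation":[0,0.0004,-0.0001],"turn":[0,0,0]},
    {"translation":[0,0.0004,-0.0001],"turn":[0,0,0]},
    {"translation":[0,0.0004,-0.0001],"turn":[0,0,0]},
  ],
)

```text
t: 13.52
tool_pos: [0.6353, -0.0419, 0.0418]
ee_rot: [[0.0, 1.0, -0.001], [0.0, -0.001, -1.0], [-1.0, 0.0, -0.0]]
force: [0.6, -3.0, 2.0]
gripper_width: 0.221
```

Request:
apply_moves(
  targets=[
    {"translation":[0,0,0],"turn":[0,0,0]},
    {"translation":[0,0,0],"turn":[0,0,0]},
    {"translation":[0,0,0],"turn":[0,0,0]},
    {"translation":[0,0,0],"turn":[0,0,0]},
    {"translation":[-0.03,0,0],"turn":[0,0,0]},
    {"translation":[-0.08,0,0],"turn":[0,0,0]},
    {"translation":[-0.12,0,0],"turn":[0,0,0]},
    {"translation":[-0.12,0,0],"turn":[0,0,0]},
  ],
  fingers=0.6,
)

```text
t: 14.52
tool_pos: [0.6364, -0.0421, 0.1651]
ee_rot: [[0.006, 1.0, -0.001], [-0.001, -0.001, -1.0], [-1.0, 0.006, 0.001]]
force: [-0.1, -0.1, -0.0]
gripper_width: 0.602
```

Run:
```python
from m import *
s=bot.get_state();print(s["tool_pos"],s["force"])
im=grab("wrist");np.save("w8.npy",dict(im),allow_pickle=True)
cv2.imwrite("pics/w8.png",im["pixels"])
```

```text
[ 0.63642296 -0.04211511  0.16507216] [-0.13272679 -0.07935864 -0.0345947 ]
```

View pics/w8.png

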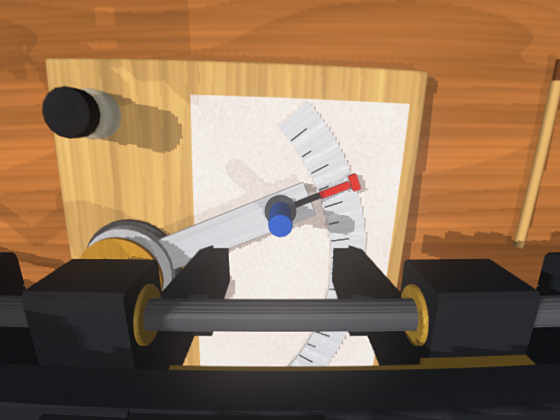

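Run:
```python
from m import *
im=np.load("w8.npy",allow_pickle=True).item()
cv2.imwrite("pics/w8z.png",cv2.resize(im["pixels"][165:220,280:370],None,fx=8,fy=8,interpolation=cv2.INTER_CUBIC))
```

```text
(no output)
```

View pics/w8z.png

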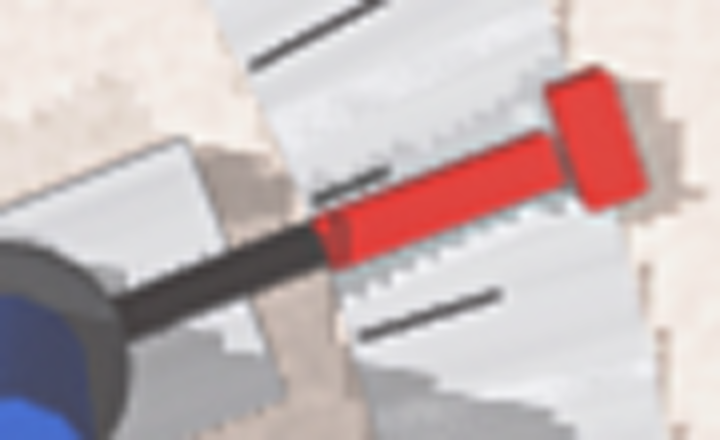

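The mid-lines agree within about 0.1°. Moving near the red grip and looking before I descend.

Request:
apply_moves(
  targets=[
    {"translation":[-0.02,-0.03,-0.03],"turn":[0,0,0]},
    {"translation":[-0.03,-0.065,-0.065],"turn":[0,0,0]},
    {"translation":[-0.03,-0.1,-0.1],"turn":[0,0,0]},
    {"translation":[-0.03,-0.135,-0.14],"turn":[0,0,0]},
    {"translation":[-0.03,-0.165,-0.18],"turn":[0,0,0]},
    {"translation":[-0.03,-0.173,-0.197],"turn":[0,0,0]},
    {"translation":[-0.03,-0.173,-0.197],"turn":[0,0,0]},
  ],
)

```text
t: 15.45
tool_pos: [0.4624, 0.1556, 0.1911]
ee_rot: [[-0.001, 1.0, 0.001], [-0.0, 0.001, -1.0], [-1.0, -0.001, 0.0]]
force: [0.6, -0.2, -0.3]
gripper_width: 0.6
```

Run:
```python
from m import *
s=bot.get_state();print(s["tool_pos"],s["force"])
im=grab("wrist");np.save("w9.npy",dict(im),allow_pickle=True)
cv2.imwrite("pics/w9.png",im["pixels"])
```

```text
[0.46237461 0.15555676 0.19113422] [ 0.58231971 -0.15101841 -0.30850226]
```

View pics/w9.png

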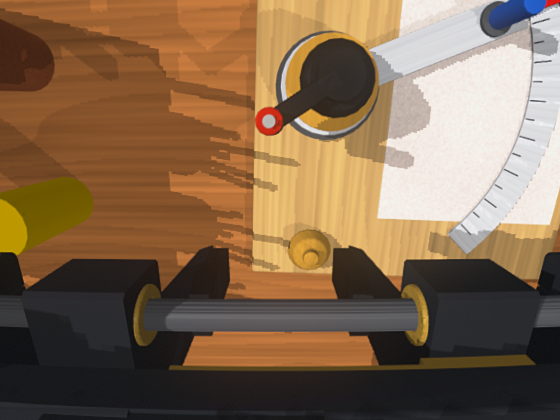

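Run:
```python
from m import *
im=np.load("w9.npy",allow_pickle=True).item()
p=plane(im,(269,121),.136);print(p,ang(im,(269,121),.136))
b=blobs(im,"red")[0];print(b)
g=(np.hypot(*(np.array([p[0]-c[0],p[1]-c[1]]))));print(g)
# hub-based pivot: washer/foot circle gold
```

```text
[0.53394818 0.16170834 0.136     ] (np.float64(121.75), np.float64(0.0613))
[([546, 0, 14, 7, 62], [551.7, 2.1]), ([255, 108, 28, 27, 431], [269.2, 120.7])]
0.06128179940992641
```

Request:
apply_moves(
  targets=[
    {"translation":[0,0.04,-0.004],"turn":[0,0,0]},
    {"translation":[0.01,0.0715,-0.007],"turn":[0,0,0]},
    {"translation":[0.045,0.0715,-0.007],"turn":[0,0,0]},
    {"translation":[0.075,0.0715,-0.007],"turn":[0,0,0]},
    {"translation":[0.088,0.0715,-0.007],"turn":[0,0,0]},
    {"translation":[0.088,0.0715,-0.007],"turn":[0,0,0]},
  ],
)

```text
t: 16.25
tool_pos: [0.5344, 0.1613, 0.1033]
ee_rot: [[-0.001, 1.0, -0.002], [-0.0, -0.002, -1.0], [-1.0, -0.001, 0.0]]
force: [0.0, 0.3, 0.5]
gripper_width: 0.6
```

Request:
apply_moves(
  targets=[
    {"translation":[0,0,0],"turn":[0,0,0]},
    {"translation":[0,0,0],"turn":[0,0,0]},
    {"translation":[0,0,0],"turn":[0,0,0]},
    {"translation":[0,0,0],"turn":[0,0,0]},
    {"translation":[0,0,0],"turn":[0,0,0]},
    {"translation":[0,0,0],"turn":[0,0,0]},
    {"translation":[0,0,0],"turn":[0,0,0]},
  ],
  fingers=0.05,
  squeeze=30,
)

```text
t: 17.12
tool_pos: [0.534, 0.1624, 0.1041]
ee_rot: [[0.001, 1.0, -0.001], [0.0, -0.001, -1.0], [-1.0, 0.001, -0.0]]
force: [0.3, 2.9, 5.2]
gripper_width: 0.193
```

```bash
cat > f.py <<'E'
from h import *
s=bot.get_state();c=np.array([.5662,.1100])
v=s["tool_pos"][:2]-c;r=np.linalg.norm(v);u=v/r;t=np.array([-u[1],u[0]])
print(s["t"],s["tool_pos"].round(4),s["force"].round(2),"r %.4f ang %.2f"%(r,np.degrees(np.arctan2(v[1],v[0]))),"Frad %.2f Ftan %.2f"%(s["force"][:2]@u,s["force"][:2]@t),s["gripper_width"])
E
python3 f.py
```

```text
17.125 [0.534  0.1624 0.1041] [0.25 2.89 5.19] r 0.0615 ang 121.59 Frad 2.33 Ftan -1.73 0.19299296744581873
```

```bash
cat > arc.py <<'E'
import sys,numpy as np
c=np.array([float(sys.argv[1]),float(sys.argv[2])]);R=float(sys.argv[3])
a0=float(sys.argv[4]);P=lambda a:c+R*np.array([np.cos(np.radians(a)),np.sin(np.radians(a))])
for a in map(float,sys.argv[5:]):
    q=P(a)-P(a0);print(a,"[0, %.4f, %.4f]"%(q[0],-q[1]))
E
python3 arc.py .5662 .1105 .062 121.5 118 113 108 102 96 91 86 82
```

```text
118.0 [0, 0.0033, -0.0019]
113.0 [0, 0.0082, -0.0042]
108.0 [0, 0.0132, -0.0061]
102.0 [0, 0.0195, -0.0078]
96.0 [0, 0.0259, -0.0088]
91.0 [0, 0.0313, -0.0091]
86.0 [0, 0.0367, -0.0090]
82.0 [0, 0.0410, -0.0085]
```

Request:
apply_moves(
  targets=[
    {"translation":[0,0.0033,-0.0019],"turn":[0,0,0]},
    {"translation":[0,0.0082,-0.0042],"turn":[0,0,0]},
    {"translation":[0,0.0132,-0.0061],"turn":[0,0,0]},
    {"translation":[0,0.0195,-0.0078],"turn":[0,0,0]},
    {"translation":[0,0.0259,-0.0088],"turn":[0,0,0]},
    {"translation":[0,0.0313,-0.0091],"turn":[0,0,0]},
    {"translation":[0,0.0367,-0.009],"turn":[0,0,0]},
    {"translation":[0,0.041,-0.0085],"turn":[0,0,0]},
  ],
)

```text
t: 18.12
tool_pos: [0.5737, 0.1723, 0.1041]
ee_rot: [[-0.003, 1.0, -0.0], [0.003, -0.0, -1.0], [-1.0, -0.003, -0.003]]
force: [-7.6, 11.1, 9.2]
gripper_width: 0.197
```

```bash
python3 f.py; python3 -c "
from bench import get_image
get_image('side')";python3 f.py; python3 arc.py .5662 .1105 .062 82 79 76 73 70 67 64 61 58 55 52
```

```text
18.125 [0.5737 0.1723 0.1041] [-7.62 11.06  9.15] r 0.0627 ang 83.15 Frad 10.07 Ftan 8.88 0.19666021009298376
18.175 [0.5742 0.1722 0.1041] [-5.88 10.08  8.22] r 0.0627 ang 82.66 Frad 9.24 Ftan 7.12 0.1928563731115978
79.0 [0, 0.0032, 0.0005]
76.0 [0, 0.0064, 0.0012]
73.0 [0, 0.0095, 0.0021]
70.0 [0, 0.0126, 0.0031]
67.0 [0, 0.0156, 0.0043]
64.0 [0, 0.0186, 0.0057]
61.0 [0, 0.0214, 0.0072]
58.0 [0, 0.0242, 0.0088]
55.0 [0, 0.0269, 0.0106]
52.0 [0, 0.0295, 0.0125]
```

Request:
apply_moves(
  targets=[
    {"translation":[-0.0005,0.0016,-0.001],"turn":[0,0,0]},
    {"translation":[-0.0005,0.0032,-0.0015],"turn":[0,0,0]},
    {"translation":[-0.0005,0.0048,-0.0012],"turn":[0,0,0]},
    {"translation":[-0.0005,0.0064,-0.0008],"turn":[0,0,0]},
    {"translation":[-0.0005,0.0064,-0.0008],"turn":[0,0,0]},
  ],
)

```text
t: 18.8
tool_pos: [0.5799, 0.1719, 0.1041]
ee_rot: [[-0.004, 1.0, -0.0], [0.001, -0.0, -1.0], [-1.0, -0.004, -0.001]]
force: [-7.1, 4.7, 6.2]
gripper_width: 0.193
```

```bash
cat > fs.py <<'E'
from h import *
c=np.array([.5662,.1105]);L=[]
for i in range(4):
    s=bot.get_state();L.append(np.r_[s["tool_pos"],s["force"]]);get_image("side")
L=np.array(L);m=L.mean(0);v=m[:2]-c;r=np.linalg.norm(v);u=v/r;t=np.array([-u[1],u[0]])
print(s["t"],m.round(4)[:3],m[3:].round(2),"r %.4f ang %.2f"%(r,np.degrees(np.arctan2(v[1],v[0]))),"Frad %.2f Ftan %.2f"%(m[3:5]@u,m[3:5]@t),(L[:,3:5]@t).round(2))
E
python3 fs.py
```

```text
18.95 [0.5799 0.1719 0.104 ] [-7.12  4.22  5.86] r 0.0629 ang 77.46 Frad 2.57 Ftan 7.87 [7.94 7.52 8.11 7.9 ]
```

Request:
apply_moves(
  targets=[
    {"translation":[0,0.0016,0.0003],"turn":[0,0,0]},
    {"translation":[0,0.0031,0.0007],"turn":[0,0,0]},
    {"translation":[0,0.0047,0.0011],"turn":[0,0,0]},
    {"translation":[0,0.0062,0.0016],"turn":[0,0,0]},
    {"translation":[0,0.0077,0.0022],"turn":[0,0,0]},
    {"translation":[0,0.0092,0.0028],"turn":[0,0,0]},
    {"translation":[0,0.0092,0.0028],"turn":[0,0,0]},
  ],
)

```text
t: 19.88
tool_pos: [0.5893, 0.1694, 0.1041]
ee_rot: [[-0.003, 1.0, -0.0], [0.001, -0.0, -1.0], [-1.0, -0.003, -0.001]]
force: [-5.0, 6.1, 5.1]
gripper_width: 0.19
```

```bash
python3 fs.py;python3 arc.py .5662 .1105 .062 67 66 65 64 63 62 61 60 59 58
```

```text
20.025 [0.5892 0.1694 0.1041] [-5.44  5.97  5.69] r 0.0632 ang 68.63 Frad 3.58 Ftan 7.24 [6.93 7.3  7.44 7.29]
66.0 [0, 0.0010, 0.0004]
65.0 [0, 0.0020, 0.0009]
64.0 [0, 0.0030, 0.0013]
63.0 [0, 0.0039, 0.0018]
62.0 [0, 0.0049, 0.0023]
61.0 [0, 0.0058, 0.0028]
60.0 [0, 0.0068, 0.0034]
59.0 [0, 0.0077, 0.0039]
58.0 [0, 0.0086, 0.0045]
```

Still in the free range, about 7.4 N.

Request:
apply_moves(
  targets=[
    {"translation":[0,0.001,0.0004],"turn":[0,0,0]},
    {"translation":[0,0.003,0.0012],"turn":[0,0,0]},
    {"translation":[0,0.0049,0.002],"turn":[0,0,0]},
    {"translation":[0,0.0068,0.0031],"turn":[0,0,0]},
    {"translation":[0,0.0086,0.0042],"turn":[0,0,0]},
    {"translation":[0,0.0086,0.0042],"turn":[0,0,0]},
  ],
)

```text
t: 20.82
tool_pos: [0.5981, 0.1654, 0.1041]
ee_rot: [[-0.002, 1.0, -0.0], [0.002, -0.0, -1.0], [-1.0, -0.002, -0.002]]
force: [-5.4, 7.2, 5.0]
gripper_width: 0.192
```

```bash
python3 fs.py;python3 arc.py .5662 .1105 .062 58  57 55 53 51 49
```

```text
20.975 [0.5981 0.1654 0.1041] [-4.45  6.78  4.72] r 0.0635 ang 59.83 Frad 3.63 Ftan 7.25 [8.32 7.33 6.81 6.54]
57.0 [0, 0.0009, 0.0006]
55.0 [0, 0.0027, 0.0018]
53.0 [0, 0.0045, 0.0031]
51.0 [0, 0.0062, 0.0044]
49.0 [0, 0.0078, 0.0058]
```

Request:
apply_moves(
  targets=[
    {"translation":[0,0.0009,0.0006],"turn":[0,0,0]},
    {"translation":[0,0.0027,0.0017],"turn":[0,0,0]},
    {"translation":[0,0.0045,0.0029],"turn":[0,0,0]},
    {"translation":[0,0.0062,0.0042],"turn":[0,0,0]},
    {"translation":[0,0.0078,0.0055],"turn":[0,0,0]},
    {"translation":[0,0.0078,0.0055],"turn":[0,0,0]},
  ],
)

```text
t: 21.78
tool_pos: [0.6062, 0.16, 0.1041]
ee_rot: [[-0.002, 1.0, -0.0], [0.002, -0.0, -1.0], [-1.0, -0.002, -0.002]]
force: [-3.6, 7.9, 4.8]
gripper_width: 0.195
```

```bash
python3 fs.py;python3 arc.py .5662 .1105 .062 49 47.5 46 44.5 43 41 39
```

```text
21.925 [0.6062 0.1601 0.1041] [-3.3   7.83  3.96] r 0.0637 ang 51.11 Frad 4.02 Ftan 7.49 [7.79 6.91 7.88 7.37]
47.5 [0, 0.0012, 0.0011]
46.0 [0, 0.0024, 0.0022]
44.5 [0, 0.0035, 0.0033]
43.0 [0, 0.0047, 0.0045]
41.0 [0, 0.0061, 0.0061]
39.0 [0, 0.0075, 0.0078]
```

Request:
apply_moves(
  targets=[
    {"translation":[0,0.0012,0.001],"turn":[0,0,0]},
    {"translation":[0,0.0024,0.002],"turn":[0,0,0]},
    {"translation":[0,0.0035,0.003],"turn":[0,0,0]},
    {"translation":[0,0.0047,0.0042],"turn":[0,0,0]},
    {"translation":[0,0.0061,0.0058],"turn":[0,0,0]},
    {"translation":[0,0.0061,0.0058],"turn":[0,0,0]},
  ],
)

```text
t: 22.72
tool_pos: [0.6125, 0.1544, 0.1042]
ee_rot: [[-0.001, 1.0, -0.0], [0.002, -0.0, -1.0], [-1.0, -0.001, -0.002]]
force: [-2.1, 8.7, 3.4]
gripper_width: 0.191
```

```bash
python3 fs.py;python3 arc.py .5662 .1105 .062 41 39.5 38 36 34 32 30 28
```

```text
22.875 [0.6125 0.1545 0.1042] [-1.94  8.67  3.75] r 0.0639 ang 43.52 Frad 4.56 Ftan 7.62 [7.78 7.81 7.26 7.63]
39.5 [0, 0.0010, 0.0012]
38.0 [0, 0.0021, 0.0025]
36.0 [0, 0.0034, 0.0042]
34.0 [0, 0.0046, 0.0060]
32.0 [0, 0.0058, 0.0078]
30.0 [0, 0.0069, 0.0097]
28.0 [0, 0.0080, 0.0116]
```

Request:
apply_moves(
  targets=[
    {"translation":[0,0.001,0.0011],"turn":[0,0,0]},
    {"translation":[0,0.0021,0.0023],"turn":[0,0,0]},
    {"translation":[0,0.0034,0.004],"turn":[0,0,0]},
    {"translation":[0,0.0046,0.0057],"turn":[0,0,0]},
    {"translation":[0,0.0058,0.0075],"turn":[0,0,0]},
    {"translation":[0,0.0058,0.0075],"turn":[0,0,0]},
  ],
)

```text
t: 23.68
tool_pos: [0.6186, 0.1472, 0.1042]
ee_rot: [[-0.0, 1.0, -0.0], [0.003, -0.0, -1.0], [-1.0, -0.0, -0.003]]
force: [-1.1, 10.0, 3.5]
gripper_width: 0.192
```

```bash
python3 fs.py;python3 arc.py .5662 .1105 .062 32 31 30 28 26 24 22
```

```text
23.825 [0.6185 0.1473 0.1042] [-0.91 10.34  3.47] r 0.0640 ang 35.08 Frad 5.19 Ftan 8.98 [8.81 8.68 8.98 9.46]
31.0 [0, 0.0006, 0.0009]
30.0 [0, 0.0011, 0.0019]
28.0 [0, 0.0022, 0.0037]
26.0 [0, 0.0031, 0.0057]
24.0 [0, 0.0041, 0.0076]
22.0 [0, 0.0049, 0.0096]
```

It's biting now, 9.0 N and rising. Next step, easing the radial strain as well.

Request:
apply_moves(
  targets=[
    {"translation":[0,0.001,0.0007],"turn":[0,0,0]},
    {"translation":[0,0.0021,0.0013],"turn":[0,0,0]},
    {"translation":[0,0.0032,0.0031],"turn":[0,0,0]},
    {"translation":[0,0.0041,0.005],"turn":[0,0,0]},
    {"translation":[0,0.0051,0.0069],"turn":[0,0,0]},
    {"translation":[0,0.0051,0.0069],"turn":[0,0,0]},
  ],
)

```text
t: 24.62
tool_pos: [0.6232, 0.1402, 0.1041]
ee_rot: [[-0.002, 1.0, -0.0], [0.003, -0.0, -1.0], [-1.0, -0.002, -0.003]]
force: [-3.4, 9.6, 3.8]
gripper_width: 0.189
```

```bash
python3 fs.py;python3 arc.py .5662 .1105 .062 24 23 22 21 20 19 18 17 16
```

```text
24.775 [0.6232 0.1403 0.1041] [-3.02  9.68  3.82] r 0.0643 ang 27.59 Frad 1.80 Ftan 9.98 [10.09  9.45 10.18 10.21]
23.0 [0, 0.0004, 0.0010]
22.0 [0, 0.0008, 0.0020]
21.0 [0, 0.0012, 0.0030]
20.0 [0, 0.0016, 0.0040]
19.0 [0, 0.0020, 0.0050]
18.0 [0, 0.0023, 0.0061]
17.0 [0, 0.0027, 0.0071]
16.0 [0, 0.0030, 0.0081]
```

Request:
apply_moves(
  targets=[
    {"translation":[0,0.0004,0.001],"turn":[0,0,0]},
    {"translation":[0,0.0008,0.002],"turn":[0,0,0]},
    {"translation":[0,0.0013,0.003],"turn":[0,0,0]},
    {"translation":[0,0.002,0.005],"turn":[0,0,0]},
    {"translation":[0,0.0027,0.007],"turn":[0,0,0]},
    {"translation":[0,0.0032,0.0081],"turn":[0,0,0]},
    {"translation":[0,0.0032,0.0081],"turn":[0,0,0]},
  ],
)

```text
t: 25.7
tool_pos: [0.6267, 0.1325, 0.1041]
ee_rot: [[-0.001, 1.0, 0.0], [0.003, 0.0, -1.0], [-1.0, -0.001, -0.003]]
force: [-0.5, 11.9, 4.0]
gripper_width: 0.194
```

```bash
python3 fs.py;python3 arc.py .5662 .1105 .062 16 15 14 13 12 11 10 9
```

```text
25.85 [0.6266 0.1325 0.1041] [-1.16 11.44  3.39] r 0.0643 ang 20.02 Frad 2.82 Ftan 11.15 [11.34 10.45 11.32 11.49]
15.0 [0, 0.0003, 0.0010]
14.0 [0, 0.0006, 0.0021]
13.0 [0, 0.0008, 0.0031]
12.0 [0, 0.0010, 0.0042]
11.0 [0, 0.0013, 0.0053]
10.0 [0, 0.0015, 0.0063]
9.0 [0, 0.0016, 0.0074]
```

Request:
apply_moves(
  targets=[
    {"translation":[0,0.0004,0.001],"turn":[0,0,0]},
    {"translation":[0,0.0007,0.002],"turn":[0,0,0]},
    {"translation":[0,0.0011,0.003],"turn":[0,0,0]},
    {"translation":[0,0.0014,0.0041],"turn":[0,0,0]},
    {"translation":[0,0.0017,0.0052],"turn":[0,0,0]},
    {"translation":[0,0.0017,0.0052],"turn":[0,0,0]},
  ],
)

```text
t: 26.65
tool_pos: [0.6283, 0.1274, 0.1041]
ee_rot: [[-0.001, 1.0, 0.0], [0.004, 0.0, -1.0], [-1.0, -0.001, -0.004]]
force: [-0.4, 11.6, 3.6]
gripper_width: 0.195
```

```bash
sed -i 's/range(4)/range(8)/' fs.py; python3 fs.py;python3 arc.py .5662 .1105 .062 11 10 9 8 7 6 5
```

```text
27.0 [0.6283 0.1275 0.1041] [-1.47 11.59  3.21] r 0.0644 ang 15.27 Frad 1.63 Ftan 11.57 [11.32 11.57 11.66 11.82 11.46 11.47 11.4  11.87]
10.0 [0, 0.0002, 0.0011]
9.0 [0, 0.0004, 0.0021]
8.0 [0, 0.0005, 0.0032]
7.0 [0, 0.0007, 0.0043]
6.0 [0, 0.0008, 0.0053]
5.0 [0, 0.0009, 0.0064]
```

Request:
apply_moves(
  targets=[
    {"translation":[0,0.0003,0.0011],"turn":[0,0,0]},
    {"translation":[0,0.0006,0.0021],"turn":[0,0,0]},
    {"translation":[0,0.0008,0.0032],"turn":[0,0,0]},
    {"translation":[0,0.001,0.0043],"turn":[0,0,0]},
    {"translation":[0,0.0012,0.0053],"turn":[0,0,0]},
    {"translation":[0,0.0012,0.0053],"turn":[0,0,0]},
  ],
)

```text
t: 27.8
tool_pos: [0.6295, 0.1223, 0.1041]
ee_rot: [[-0.001, 1.0, 0.0], [0.004, 0.0, -1.0], [-1.0, -0.001, -0.004]]
force: [-2.2, 12.0, 2.5]
gripper_width: 0.198
```

```bash
python3 fs.py
```

```text
28.15 [0.6296 0.1223 0.1041] [-1.11 12.47  2.7 ] r 0.0644 ang 10.55 Frad 1.19 Ftan 12.46 [12.25 12.19 13.   13.62 12.06 11.21 12.79 12.6 ]
```

Request:
apply_moves(
  targets=[
    {"translation":[0,0.0001,0.0008],"turn":[0,0,0]},
    {"translation":[0,0.0002,0.0016],"turn":[0,0,0]},
    {"translation":[0,0.0002,0.0016],"turn":[0,0,0]},
  ],
)

```text
t: 28.58
tool_pos: [0.6298, 0.1207, 0.1041]
ee_rot: [[-0.0, 1.0, 0.0], [0.004, 0.0, -1.0], [-1.0, -0.0, -0.004]]
force: [0.7, 13.3, 3.6]
gripper_width: 0.194
```

```bash
python3 fs.py
```

```text
28.925 [0.6298 0.1208 0.1041] [-0.63 13.12  2.99] r 0.0644 ang 9.16 Frad 1.47 Ftan 13.06 [13.02 12.88 11.93 13.27 14.1  13.34 12.32 13.61]
```

Line fit and average put it at about 12.7 N. I'll ease the crank spring back before opening so that it doesn't snap.

```bash
python3 arc.py .5662 .1105 .0635 9 12 15 18 21 23
```

```text
12.0 [0, -0.0006, -0.0033]
15.0 [0, -0.0014, -0.0065]
18.0 [0, -0.0023, -0.0097]
21.0 [0, -0.0034, -0.0128]
23.0 [0, -0.0043, -0.0149]
```

Request:
apply_moves(
  targets=[
    {"translation":[0,-0.0003,-0.0016],"turn":[0,0,0]},
    {"translation":[0,-0.0006,-0.0033],"turn":[0,0,0]},
    {"translation":[0,-0.001,-0.005],"turn":[0,0,0]},
    {"translation":[0,-0.0014,-0.0065],"turn":[0,0,0]},
    {"translation":[0,-0.0023,-0.0097],"turn":[0,0,0]},
    {"translation":[0,-0.0023,-0.0097],"turn":[0,0,0]},
  ],
)

```text
t: 29.72
tool_pos: [0.6278, 0.1293, 0.1042]
ee_rot: [[-0.0, 1.0, 0.0], [0.002, 0.0, -1.0], [-1.0, -0.0, -0.002]]
force: [0.0, 6.7, 2.7]
gripper_width: 0.195
```

```bash
python3 fs.py
```

```text
30.075 [0.6278 0.1291 0.1042] [0.05 6.76 2.22] r 0.0644 ang 16.84 Frad 2.01 Ftan 6.45 [6.43 5.67 6.42 7.31 6.33 7.13 6.32 6.03]
```

Request:
apply_moves(
  targets=[
    {"translation":[0,-0.0008,-0.0024],"turn":[0,0,0]},
    {"translation":[0,-0.0018,-0.0048],"turn":[0,0,0]},
    {"translation":[0,-0.0028,-0.007],"turn":[0,0,0]},
    {"translation":[0,-0.0028,-0.007],"turn":[0,0,0]},
  ],
)

```text
t: 30.62
tool_pos: [0.6254, 0.1352, 0.1043]
ee_rot: [[0.001, 1.0, -0.001], [-0.0, -0.001, -1.0], [-1.0, 0.001, 0.0]]
force: [2.5, 2.0, 1.3]
gripper_width: 0.195
```

```bash
python3 fs.py
```

```text
30.975 [0.6254 0.135  0.1043] [3.61 3.12 0.48] r 0.0641 ang 22.49 Frad 4.53 Ftan 1.50 [0.86 1.11 1.81 2.19 1.99 1.46 0.82 1.79]
```

Unloaded. I'll open, lift and move clear for a final look.

Request:
apply_moves(
  targets=[
    {"translation":[0,0,0],"turn":[0,0,0]},
    {"translation":[0,0,0],"turn":[0,0,0]},
    {"translation":[0,0,0],"turn":[0,0,0]},
    {"translation":[0,0,0],"turn":[0,0,0]},
    {"translation":[0,0,0],"turn":[0,0,0]},
    {"translation":[-0.03,0,0],"turn":[0,0,0]},
    {"translation":[-0.08,0,0],"turn":[0,0,0]},
    {"translation":[-0.12,0,0],"turn":[0,0,0]},
  ],
  fingers=0.6,
)

```text
t: 32.02
tool_pos: [0.6251, 0.1351, 0.2262]
ee_rot: [[0.001, 1.0, -0.001], [-0.0, -0.001, -1.0], [-1.0, 0.001, 0.0]]
force: [0.4, 0.2, -0.2]
gripper_width: 0.598
```

Request:
apply_moves(
  targets=[
    {"translation":[-0.01,-0.03,0.03],"turn":[0,0,0]},
    {"translation":[-0.02,-0.06,0.06],"turn":[0,0,0]},
    {"translation":[-0.02,-0.08,0.09],"turn":[0,0,0]},
    {"translation":[-0.02,-0.08,0.12],"turn":[0,0,0]},
    {"translation":[-0.02,-0.08,0.12],"turn":[0,0,0]},
  ],
)

```text
t: 32.65
tool_pos: [0.5449, 0.0138, 0.2444]
ee_rot: [[0.0, 1.0, -0.003], [-0.0, -0.003, -1.0], [-1.0, 0.0, 0.0]]
force: [-0.4, -0.5, -0.3]
gripper_width: 0.595
```

Run:
```python
from m import *
im=grab("wrist");cv2.imwrite("pics/w10.png",im["pixels"]);np.save("w10.npy",dict(im),allow_pickle=True)
cv2.imwrite("pics/s10.png",grab("side")["pixels"]);print(bot.get_state()["force"])
```

```text
[ 0.07016174 -0.09044575 -0.1147355 ]
```

View pics/w10.png

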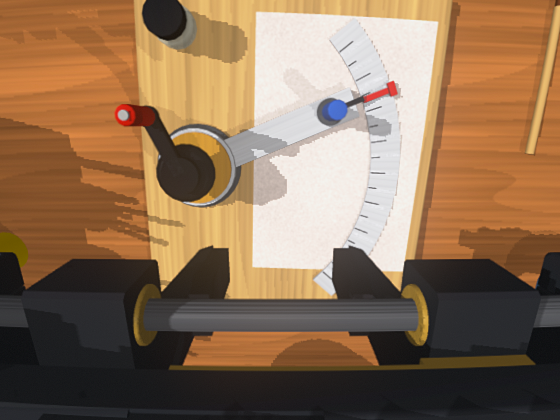

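View pics/s10.png

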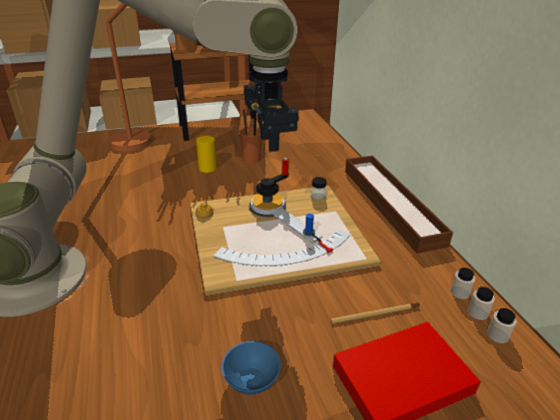

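Run:
```python
from m import *
im=np.load("w10.npy",allow_pickle=True).item()
print(ang(im,(125,114.5),.136),plane(im,(186.5,173),.093))
cv2.imwrite("pics/w10z.png",cv2.resize(im["pixels"][75:125,315:405],None,fx=8,fy=8,interpolation=cv2.INTER_CUBIC))
```

```text
(np.float64(24.81), np.float64(0.0633)) [0.57003368 0.10331769 0.093     ]
```

View pics/w10z.png

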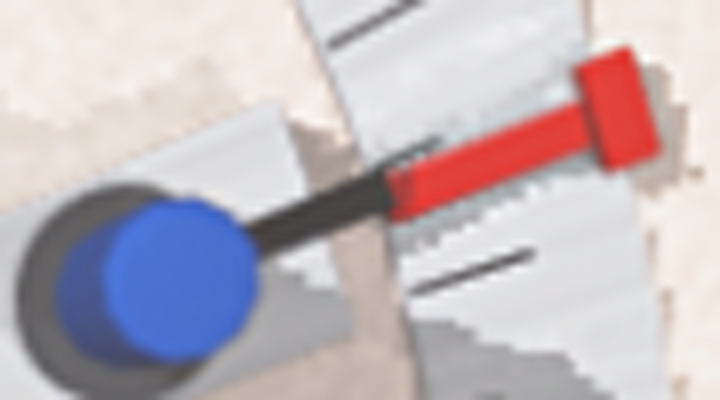

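```bash
python3 -c "
from bench import bot
s=bot.get_state();print(s['t'],s['force'],abs(s['qd']).max());print(bot.sign_off())"
```

```text
32.75 [ 0.07016174 -0.09044575 -0.1147355 ] 0.018213353765923954
the job is handed in; nothing more can be done
None
```

The slant guide is set to the red tab, the knob is tightened again, and the job was handed in at 32.75 s with the robot touching nothing.

- **Loosening:** I swung the red grip about 1.46 rad counter-clockwise. The washer visibly lifted before I touched the straightedge.
- **Setting the angle:** I swung the straightedge by the blue grip. My first swing stopped about 2° short, so I nudged it to the tab using the wrist camera. The last picture, taken after tightening, shows the pointer and tab in line to about 0.1–0.2° by eye.
- **Tightening:** The force climbed steadily from about 7.4 N (free) to about 12.7 N along the circle. That figure is a trend line through the averaged readings. The final average was 13.06 N, with single noisy readings between 11.9 and 14.1 N. I then eased the crank spring back before letting go.
- **Final knob position:** The knob rests about 0.41 rad tighter than it started. That agrees with the force rise I felt past the bite.
- **Other things on the desk:** In the last pictures they look to be where they were; I did not measure them again.

**What disagreed:** The pivot position from the camera was off by about 1–2 mm. That caused sideways strain of up to about 11 N on the grips while turning and swinging, which I eased as I went.

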